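# Test both brake levers on a handlebar in the vice

## Robot

A 6-joint arm with a two-finger parallel gripper is mounted at the origin on the work surface. World frame = base frame: x ahead of the robot, y to its left, z up, the work surface at z = 0. Lengths are in m, angles in rad, forces in N, time in s.
With the tool pointing down it reaches from about 0.3 to 0.75 m from the base axis. Payload 8.5 kg.
Tool frame: the origin (TCP) lies at the very end of the fingers, on their centre line; the grasp point (between the pads) lies 19 mm behind it; z points along the fingers, y is the line along which they close (so a half turn about z gives the same grasp; the last joint's range is limited). The gripper opens to 85 mm and grips with 20 to 120 N. Pads are 22 mm wide; open, the fingers measure 114 mm over their backs; the gripper's body (76 mm by 85 mm) begins 54 mm behind the grasp point. The pads swing forward as they close: fully open they stand 13 mm farther back than shut.
Start: joints at [0.993, 0.381, 1.297, -0, 1.464, -0.215], TCP at [0.195, 0.514, 0.231] pointing down, gripper open.
Joint ranges: [-3.11, 3.11], [-0.89, 2.33], [0.22, 2.48], [-1.42, 4.56], [0.17, 2.85], [-2.88, 2.88]. Speed limits (rad/s): [2.39, 2.39, 3.14, 3.14, 3.14, 3.14].

## Interface

Orientations are given as [roll, pitch, yaw] about the fixed x, y, z axes, in that order (R = Rz(yaw) Ry(pitch) Rx(roll)).
In Python, from workcell import manip gives the robot as it stands.
- The arm moves only by the tool arm_command, never from a script. Its argument "moves" is one flat list of numbers, 6 for each row, row after row: the shift along the tool's x, y, z in m, then the turn, a rotation vector about the tool's x, y, z in degrees. In form: [tx, ty, tz, rx, ry, rz, tx, ty, tz, rx, ry, rz, ...]. A call has 1 to 12 rows; each row shifts and turns the commanded pose from where the row before left it, along the tool's axes as they then stand; what a row does not reach is not made up. A row lasts 1/8 s, in which the tool goes at most 62.5 mm and 10.7 degrees, less where a joint would pass 70% of its speed; a pose out of reach is approached as far as the arm can. A call is refused whole if a number of a shift passes 0.0625 or a number of a turn 10.7, either way. A call with a gripper value outside its range is refused whole. "claw" is the closure, from 0 (fully open) to 1 (shut), set as the call begins (left out, the last holds). The fingers move at their own pace and stop on an object; the grip force is fixed at half the most. Time passes only in rows, so rows that do not move let the fingers close. It gives the time, the measured TCP pose, the force, the opening and the grip force at its end, in the units of the state.
- manip.read_state(): the state, without advancing time (a new reading comes with each control period).
- manip.camera(name): name is "scene" or "side" or "wrist"; returns the picture (400x640x3 uint8, red, green, blue); there is no depth.
- manip.camera_model(name): a dict with "fovy" (degrees; the focal length in pixels is half the picture's height over the tangent of half this angle, whatever the lens; pixels are square), "cx", "cy" (the principal point, pixels), "position" and "attitude" of the camera in the world. Camera axes: x right, y up, looking along -z (the intrinsics and any distortion apply to the point x, -y, -z); pixel columns grow to the right and rows downward; lengths in m; the calibration is good to about 2 mm. A picture is of the moment at which its call begins: read the wrist's pose just before it. camera_model takes no time and is no camera call; for the wrist camera it gives the pose at the moment of the call.
- manip.sign_off(): hands the job in; it is judged then, once.
Trained networks look in the newest picture that a camera, given by its name, has taken for a name from the list of things; names that differ only in an ending like _2 or _b are one class to them, and where a whole thing is asked for, a point or a joint stands for the part that bears it (a point fixed in the world has none). Each returns a list of dicts, best first, with "confidence" (0 to 1); they miss things now and then, are a little off and sometimes report something else, mostly with a low value. They report only what shows in the picture. A call takes as long as a camera call.
- manip.spot_in(camera, label): "xyz" ([x, y, z] in m, in world coordinates, good to about 4 mm: the middle of the surface that is visible of it).
- manip.cut_out(camera, label): "mask" (400x640 bool, what is visible of it).
The state is a dict: "time_s": time; "joints": joint angles; "qvel": joint speeds; "joint_torque": joint torques, N m; "ee_pos": TCP position; "tool_rot": TCP orientation; "contact_force": force on the tool from outside, world axes, zero at the start; "moment": the same for the moment, N m; "grip_width": finger opening in m; "grasp_force": force on a finger pad.
Only numpy, scipy, OpenCV 4.12 (cv2) and the standard library are available. Lean on these libraries where they do the work, as an engineer would, in place of code of your own. Each camera call takes 0.05 s, during which the arm holds its last target. There are 200 camera calls.

## Task

Test the two freshly filled brake levers on the handlebar in the vice: with the backs of your fingers, gently press the left lever (on the robot's left) in towards its grip until it comes up against its stop, short of the bar, and let it spring right back out. Then press the right lever in to its stop in the same way and keep it there: finish while still holding it in, so that I can measure the gap to the grip. Do not pinch the levers, press one at a time, and touch nothing else - the bar, the vice and the things on the bench are left alone.

Things in the scene. Friction and masses are not known exactly. Their poses are not given: they have to be found in the camera images.
- handlebar: Aluminium bicycle handlebar, clamped by its stem in a vice, fixed. Origin on the stem axis at bar height, 235 mm above the bench; x away from the robot (within 0.3 rad), y to its left end. 610 mm long, 22 mm thick, ends swept back 12 degrees, black grips 32 mm thick. The blades run in front of the grips (robot's side), 38 to 54 mm clear at rest; at the stop their ball ends are 7 to 20 mm clear.
- brake_left: The whole left brake lever (left half of the bar as the robot sees it, +y): bracket and blade. Origin on its upright pivot bolt at blade mid-height, 32 mm in front of the bar's axis. Its x axis points square to the grip behind the blade, within 0.06 rad (the reach screw turns the whole lever a little, differently each time), z up, +y outboard. It stays still while the blade swings.
- lever_left (a joint): Swing of the left blade about its pivot, rad: 0 at rest, growing as it is pressed towards the grip, 0.28 at its firm stop, short of the bar. A spring returns it: about 2.5 N at the blade point starts it moving, about 5 N just before the stop.
- blade_left (a point): Where a finger presses the left blade, on its front face; swings with it. 80 mm outboard and 42 mm in front of the pivot; moves 25 mm to the stop. x into the blade towards the grip, z up, +y outboard. Blade: level aluminium bar 12 mm thick, 15 mm high, mid-height 235 mm above the bench, ball end 24 mm farther out. Nothing in front or above; below only things up to 92 mm tall.
- brake_right: The whole right brake lever (right half of the bar as the robot sees it, -y): bracket and blade. Origin on its upright pivot bolt at blade mid-height, 32 mm in front of the bar's axis. Its x axis points square to the grip behind the blade, within 0.06 rad (the reach screw turns the whole lever a little, differently each time), z up, -y outboard. It stays still while the blade swings.
- lever_right (a joint): Swing of the right blade about its pivot, rad: 0 at rest, growing as it is pressed towards the grip, 0.28 at its firm stop, short of the bar. A spring returns it: about 2.5 N at the blade point starts it moving, about 5 N just before the stop.
- blade_right (a point): Where a finger presses the right blade, on its front face; swings with it. 80 mm outboard and 42 mm in front of the pivot; moves 25 mm to the stop. x into the blade towards the grip, z up, -y outboard. Blade: level aluminium bar 12 mm thick, 15 mm high, mid-height 235 mm above the bench, ball end 24 mm farther out. Nothing in front or above; below only things up to 92 mm tall.
- vice: Blue bench vice on a 360 by 220 mm plywood board, fixed. Origin under the clamped stem on the bench, axes as the handlebar's, within 0.05 rad. Jaws up to 165 mm high, 105 mm wide; screw and cross bar reach 200 mm to the robot's side, 105 mm high.
- basket: Bystander: round willow basket 240 mm across, 190 mm high with its handles; origin under its centre.
- tin: Bystander: grease tin 68 mm across, 62 mm high; origin under its centre.
- screw_box: Bystander: open carton of screws 100 x 85 x 55 mm; origin under its centre.
- mug: Bystander: blue mug 80 mm across, 92 mm high; origin under its centre.
- wrench: Bystander: steel wrench 170 mm long lying flat; origin under its middle, x along it.
- screwdriver: Bystander: orange screwdriver 190 mm long lying flat; origin under its middle, x along it.
- knife: Bystander: folding knife, black handle, open, 190 mm long, lying flat; origin under it near the middle.
- jug: Bystander: white plastic jug with red cap, 100 x 130 mm, 220 mm high; origin under its centre.

How it is judged:
On the way, in this order (a step that is already met when the one before it is completed fails the run):
1. the left lever is pressed in to its stop by the fingers (value of joint lever_left above 0.265 rad and contact force between the fingers and brake_left above 1 N), for 0.2 s.
2. the left lever has sprung right back out (value of joint lever_left below 0.03 rad), for 0.1 s.
3. the right lever is pressed in to its stop by the fingers (value of joint lever_right above 0.265 rad and contact force between the fingers and brake_right above 1 N), for 0.2 s.
At the end, for the whole second after the job is handed in: The right lever is held against its stop (within 0.015 rad, about 1.5 mm at the blade) by the fingers with 1 to 40 N, at rest; the left lever is back out within 0.03 rad of rest and untouched; the fingers are off the bar (all of step 3 and velocity of joint lever_right below 0.05 rad/s and contact force between the fingers and brake_right below 40 N and value of joint lever_left below 0.03 rad and contact force between the fingers and brake_left below 0.5 N and contact force between the fingers and handlebar below 2 N); the arm keeps its last pose, push and grip.
It fails at once if a lever is pressed with more than 40 N (contact force between the fingers and brake_left above 40 N or contact force between the fingers and brake_right above 40 N).
It fails at once if the fingers pinch a lever, or hook it from the grip's side (the point between the finger pads lies at or behind the blade while the fingers touch the lever) ((contact force between the fingers and brake_left above 1 N and x of the grasp point in the frame of blade_left above 0.002 m and distance between the grasp point and blade_left below 0.09 m) or (contact force between the fingers and brake_right above 1 N and x of the grasp point in the frame of blade_right above 0.002 m and distance between the grasp point and blade_right below 0.09 m)).
It fails at once if the robot touches the bar, grips, stem or vice, or works a lever with anything but its fingers (over 2 N) (contact force between the arm and brake_left above 2 N or contact force between the arm and brake_right above 2 N or contact force between any of the fingers, the arm and handlebar above 2 N or contact force between any of the fingers, the arm and vice above 2 N).
It fails at once if a bystander is shifted by more than 15 mm (distance of any of basket, tin, screw_box, mug, wrench, screwdriver, knife, jug from where it was at the start of the episode above 0.015 m).
It fails at once if both levers are pressed at once (value of joint each of lever_left, lever_right above 0.08 rad).
It also fails if it takes over 48 s, if anything falls off the work surface, if the arm or the gripper's body presses on something with over 40 N, if the wrist force passes 120 N, or if a joint passes its speed limit or range.

## Working session

There is one attempt and no reset: what is moved stays moved. The work goes in short steps, Python scripts to look and compute and a tool call to move; the robot and the scene stay as the last step left them, time stands still between calls to the robot, and variables do not carry over. Pictures are saved under pics/ and viewed, at most 10 in all, crops included, and the job is handed in when it is done.

Besides the shell and the picture viewer there is one more tool, called after "Call:" by a JSON object that holds its "name" and its "arguments", one argument or row to a line. arm_command: Moves the arm, as the interface text tells. Its arguments: {"type":"object","properties":{"moves":{"type":"array","items":{"type":"number"}},"claw":{"type":"number"}},"required":["moves"]}

```bash
mkdir -p pics; python3 - <<'E'
from workcell import manip
import cv2,numpy as np
s=manip.read_state(); print({k:np.round(v,3).tolist() for k,v in s.items()})
for c in ["scene","side"]:
    im=manip.camera(c); cv2.imwrite(f"pics/{c}1.png",im[:,:,::-1])
    m=manip.camera_model(c); print(c,m)
    for l in ["handlebar","brake_left","brake_right","blade_left","blade_right","vice","basket","jug","mug","tin"]:
        try: r=manip.spot_in(c,l)
        except Exception as e: r=[]; print(e)
        print(l,[(np.round(d["xyz"],3).tolist(),round(d["confidence"],2)) for d in r[:3]])
E
```

```text
{'time_s': 0.0, 'joints': [0.993, 0.381, 1.298, -0.0, 1.464, -0.215], 'qvel': [0.001, -0.001, 0.0, -0.0, 0.001, 0.001], 'joint_torque': [0.0, -44.847, -23.126, -0.0, 0.005, -0.0], 'ee_pos': [0.195, 0.514, 0.231], 'tool_rot': [-3.14, -0.0, 2.779], 'contact_force': [0.608, -0.259, -0.333], 'moment': [0.012, -0.013, -0.013], 'grasp_force': 0.0, 'grip_width': 0.085}
scene {'fovy': 55.366403142267615, 'cx': 324.83665903287533, 'cy': 201.36730234775422, 'position': array([1.10876847, 0.31677618, 1.16279504]), 'attitude': array([0.56026259, 0.01202235, 2.07916823])}
handlebar [([0.593, 0.061, 0.236], 0.61), ([0.511, -0.162, 0.236], 0.41)]
brake_left [([0.542, 0.542, 0.089], 0.69), ([0.593, 0.257, 0.239], 0.52)]
brake_right [([0.512, -0.164, 0.238], 0.68), ([0.594, 0.258, 0.239], 0.16)]
blade_left [([0.595, 0.258, 0.24], 0.46)]
blade_right []
vice [([0.687, 0.06, 0.018], 0.95)]
basket [([0.543, 0.543, 0.09], 0.72), ([0.687, 0.063, 0.019], 0.48)]
jug [([0.636, -0.439, 0.156], 0.82), ([0.587, 0.059, 0.24], 0.41)]
mug [([0.759, 0.244, 0.04], 0.57)]
tin [([0.618, 0.312, 0.048], 0.67)]
side {'fovy': 42.954656112901496, 'cx': 317.06955951330775, 'cy': 192.58295921549797, 'position': array([ 0.0629932 , -1.19696062,  1.01780844]), 'attitude': array([ 0.9884971 , -0.01166231, -0.37768846])}
handlebar [([0.566, 0.02, 0.247], 0.79)]
brake_left [([0.594, 0.251, 0.241], 0.55)]
brake_right [([0.512, -0.164, 0.24], 0.74)]
blade_left [([0.592, 0.254, 0.24], 0.48), ([0.782, 0.214, 0.069], 0.29)]
blade_right [([0.516, -0.164, 0.24], 0.61), ([0.783, 0.211, 0.069], 0.52)]
vice [([0.59, -0.009, 0.02], 0.88), ([0.564, 0.024, 0.247], 0.2)]
basket [([0.57, 0.473, 0.104], 0.81)]
jug [([0.592, -0.518, 0.152], 0.6)]
mug [([0.785, 0.213, 0.069], 0.87)]
tin [([0.588, 0.29, 0.047], 0.61)]
```

View pics/scene1.png

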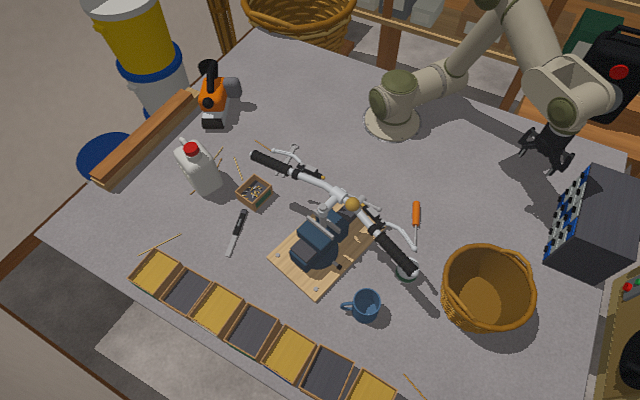

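View pics/side1.png

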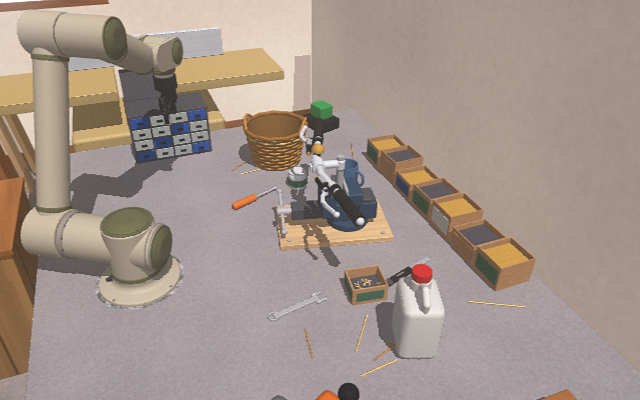

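The scene picture shows the bar from its right end (255,155) to its left end (415,270); the left blade is near (410,235) and the right one near (285,150). The side picture shows it end-on, with the right grip at (355,215). I'll zoom in next.

```bash
cat > h.py <<'E'
from workcell import manip
import cv2,numpy as np
from scipy.spatial.transform import Rotation as R
def rot(m): return R.from_euler('xyz',m["attitude"]).as_matrix()
def f(m): return 200/np.tan(np.radians(m["fovy"]/2))
def back(m,u,v,z):
    d=rot(m)@np.array([(u-m["cx"])/f(m),-(v-m["cy"])/f(m),-1]); p=np.array(m["position"])
    return p+d*(z-p[2])/d[2]
def proj(m,P):
    q=rot(m).T@(np.array(P)-m["position"]); return m["cx"]+f(m)*q[0]/-q[2], m["cy"]-f(m)*q[1]/-q[2]
E
python3 - <<'E'
from h import *
im=cv2.imread("pics/scene1.png")
a=cv2.resize(im[140:290,240:440],None,fx=4,fy=4,interpolation=cv2.INTER_CUBIC); cv2.imwrite("pics/z1.png",a)
m=manip.camera_model("scene"); print(np.round(back(m,352,205,.235),3), np.round(back(m,415,270,.235),3), np.round(back(m,255,155,.235),3))
E
```

```text
[0.579 0.098 0.235] [0.676 0.329 0.235] [ 0.561 -0.251  0.235]
```

View pics/z1.png

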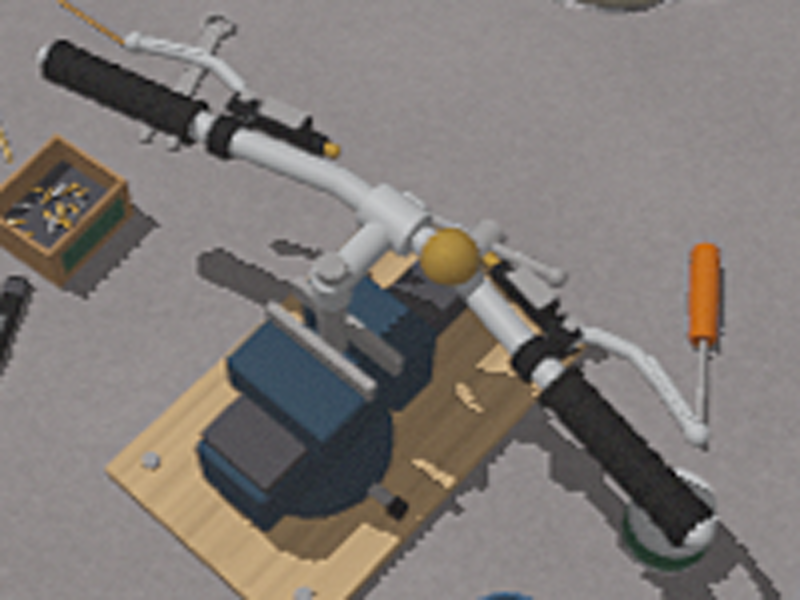

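The crop shows the left ball end at (697,433), with the left grip axis running from (563,392) to (692,520). The right ball end is at (133,41), with its grip axis from (190,120) to (62,62).

```bash
cat >> h.py <<'E'
E
python3 - <<'E'
from h import *
m=manip.camera_model("scene")
P=lambda x,y,z=.235:back(m,240+(x+.5)/4-.5+.0,140+(y+.5)/4-.5,z)
for n,s,gi,go,ball,mid in [("L",1,(563,392),(692,520),(697,433),(645,358)),("R",-1,(190,120),(62,62),(133,41),(205,54))]:
    a,b,c,d=P(*gi,.24),P(*go,.24),P(*ball),P(*mid)
    u=(b-a)[:2]/np.linalg.norm((b-a)[:2]); n_=np.array([u[1],-u[0]])*s  # into grip
    print(n,np.round([a,b,c,d],3).tolist(),"out",np.round(u,3),"in",np.round(n_,3),"ang",np.degrees(np.arctan2(n_[1],n_[0])))
    print(" ball to grip axis",np.dot(a[:2]-c[:2],n_)," blade pt approx",np.round(c[:2]-.024*u-.008*n_,3), "along axis from ball to grip end",np.dot(b[:2]-c[:2],u))
for c in ["scene","side"]:
  mm=manip.camera_model(c)
  for l in ["brake_left","brake_right","blade_left","blade_right","lever_left"]:
    for d in manip.cut_out(c,l)[:2]:
        ys,xs=np.nonzero(d["mask"]); 
        if len(xs):print(c,l,round(d["confidence"],2),len(xs),xs.min(),xs.max(),ys.min(),ys.max())
E
```

```text
L [[0.637, 0.213, 0.24], [0.681, 0.323, 0.24], [0.62, 0.303, 0.235], [0.584, 0.25, 0.235]] out [0.366 0.931] in [ 0.931 -0.366] ang -21.465770611465736
 ball to grip axis 0.0494798501483395  blade pt approx [0.603 0.283] along axis from ball to grip end 0.04136855203636077
R [[0.564, -0.13, 0.24], [0.564, -0.247, 0.24], [0.517, -0.213, 0.235], [0.501, -0.156, 0.235]] out [ 0.001 -1.   ] in [1.    0.001] ang 0.04112231379142483
 ball to grip axis 0.04715750272896472  blade pt approx [ 0.509 -0.189] along axis from ball to grip end 0.03408639514251772
scene brake_left 0.57 167 382 415 221 250
scene brake_right 0.69 111 273 301 149 164
scene brake_right 0.25 211 385 416 222 251
scene blade_left 0.72 192 386 416 222 251
scene lever_left 0.59 195 386 416 222 251
side brake_left 0.6 76 300 307 125 141
side brake_right 0.53 189 321 339 187 217
side brake_right 0.45 368 289 306 167 189
side blade_left 0.44 49 301 306 126 140
side blade_right 0.54 127 322 338 192 216
side blade_right 0.53 3970 392 445 264 358
side lever_left 0.46 71 300 307 126 142
```

Call:
{"name": "arm_command", "arguments": {
  "moves": [-0.041, -0.007, -0.007, 0, 0, 0, -0.041, -0.007, -0.007, 0, 0, 0, -0.041, -0.007, -0.007, 0, 0, 0, -0.041, -0.007, -0.007, 0, 0, 0, -0.041, -0.007, -0.007, 0, 0, 0, -0.041, -0.007, -0.007, 0, 0, 0, -0.041, -0.007, -0.007, 0, 0, 0, -0.041, -0.007, -0.007, 0, 0, 0, -0.041, -0.007, -0.007, 0, 0, 0, -0.041, -0.007, -0.007, 0, 0, 0],
  "claw": 1
}}

```text
time_s: 2.85
ee_pos: [0.5548, 0.3024, 0.3015]
tool_rot: [3.142, -0.0, 2.779]
contact_force: [-0.1, 0.2, 0.8]
grip_width: 0.0002
grasp_force: 0.0
```

Call:
{"name": "arm_command", "arguments": {
  "moves": [0, 0, 0, 0, 0, 10, 0, 0, 0, 0, 0, 10, 0, 0, 0, 0, 0, 10, 0, 0, 0, 0, 0, 10, 0, 0, 0, 0, 0, 10, 0, 0, 0, 0, 0, 10, 0, 0, 0, 0, 0, 10, 0, 0, 0, 0, 0, 10, 0, 0, 0, 0, 0, 10, 0, 0, 0, 0, 0, 0]
}}

```text
time_s: 4.1
ee_pos: [0.5536, 0.3032, 0.3012]
tool_rot: [-3.141, 0.0, 1.21]
contact_force: [0.0, -0.1, 0.3]
grip_width: -0.0002
grasp_force: 0.0
```

```bash
python3 - <<'E'
from h import *
s=manip.read_state(); print({k:np.round(s[k],3).tolist() for k in ["time_s","joints","ee_pos","tool_rot","contact_force","grip_width"]})
m=manip.camera_model("wrist"); print(m)
im=manip.camera("wrist"); im2=manip.camera("scene")
z=cv2.resize(im2[160:285,330:450],None,fx=3.2,fy=3.2,interpolation=cv2.INTER_CUBIC)
cv2.imwrite("pics/w2.png",np.hstack([cv2.resize(im,None,fx=.64,fy=1) if 0 else im[:, :][:,:,::-1]])); cv2.imwrite("pics/s2.png",z[:,:,::-1])
for l in ["brake_left","blade_left","handlebar"]:
    print(l,[(np.round(d["xyz"],3).tolist(),round(d["confidence"],2)) for d in manip.spot_in("wrist",l)[:2]])
E
```

```text
{'time_s': 4.1, 'joints': [0.314, 0.499, 0.903, -0.0, 1.739, 0.675], 'ee_pos': [0.554, 0.303, 0.301], 'tool_rot': [-3.141, 0.0, 1.21], 'contact_force': [0.037, -0.144, 0.278], 'grip_width': -0.0}
{'fovy': 59.011096621771586, 'cx': 316.6021700986815, 'cy': 198.96919520924564, 'position': array([0.57797966, 0.36979096, 0.44402222]), 'attitude': array([-0.28271883,  0.00055806, -0.36223832])}
brake_left [([0.598, 0.277, 0.236], 0.6)]
blade_left [([0.654, 0.277, 0.245], 0.73), ([0.604, 0.28, 0.242], 0.69)]
handlebar [([0.654, 0.28, 0.247], 0.86)]
```

View pics/w2.png

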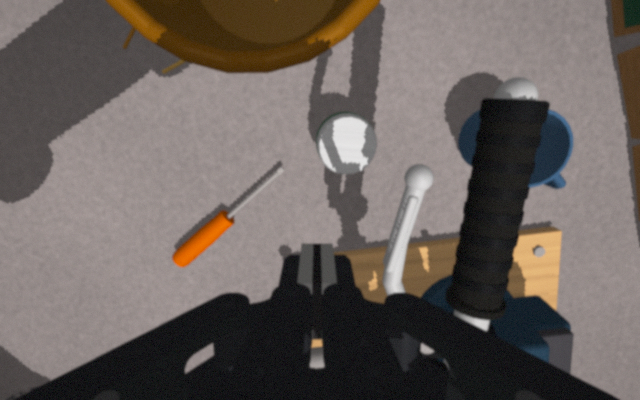

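The wrist picture shows the left ball at (419,178), the blade running down to (395,285) with its front edge around (394,240), and the grip axis from (515,100) to (480,300).

```bash
python3 - <<'E'
from h import *
m=manip.camera_model("wrist"); P=lambda u,v,z=.235:back(m,u,v,z)[:2]
a,b=P(480,300),P(515,103); ball=P(419,178)
u=(b-a)/np.linalg.norm(b-a); n=np.array([u[1],-u[0]])
print("grip",a,b,"in",n,np.degrees(np.arctan2(n[1],n[0])))
for q in [(419,178),(405,182),(403,215),(394,240),(388,270),(414,215),(397,275)]:
    p=P(*q); print(q,np.round(p,4),"from ball: out",round(np.dot(p-ball,u),4),"in",round(np.dot(p-ball,n),4),"to axis",round(np.dot(a-p,n),4))
E
```

```text
grip [0.63397628 0.20811063] [0.68248005 0.32630754] in [ 0.92513363 -0.37964163] -22.311486093581852
(419, 178) [0.619  0.3035] from ball: out 0.0 in 0.0 to axis 0.05
(405, 182) [0.6104 0.3041] from ball: out -0.0027 in -0.0082 to axis 0.0583
(403, 215) [0.6031 0.2842] from ball: out -0.0239 in -0.0074 to axis 0.0575
(394, 240) [0.5929 0.2701] from ball: out -0.0408 in -0.0115 to axis 0.0616
(388, 270) [0.5829 0.2513] from ball: out -0.062 in -0.0136 to axis 0.0636
(414, 215) [0.6095 0.2818] from ball: out -0.0237 in -0.0006 to axis 0.0506
(397, 275) [0.5873 0.2457] from ball: out -0.0655 in -0.0074 to axis 0.0574
```

Call:
{"name": "arm_command", "arguments": {
  "moves": [0, 0, 0.02, 0, 0, 1.5, 0, 0, 0.02, 0, 0, 0, 0, 0, 0.02, 0, 0, 0, 0, 0, 0.019, 0, 0, 0, 0.001, 0.01, 0, 0, 0, 0, 0, 0.01, 0, 0, 0, 0, 0, 0.008, 0, 0, 0, 0, 0, 0, 0, 0, 0, 0]
}}

```text
time_s: 5.35
ee_pos: [0.5807, 0.2931, 0.2226]
tool_rot: [3.141, -0.0, 1.181]
contact_force: [-0.7, 0.4, 0.2]
grip_width: -0.0001
grasp_force: 0.0
```

Call:
{"name": "arm_command", "arguments": {
  "moves": [0, 0.003, 0, 0, 0, 0, 0, 0.003, 0, 0, 0, 0, 0, 0.003, 0, 0, 0, 0, 0, 0, 0, 0, 0, 0]
}}

```text
time_s: 5.85
ee_pos: [0.5881, 0.2905, 0.2224]
tool_rot: [-3.141, -0.0, 1.182]
contact_force: [-1.7, 2.3, 1.1]
grip_width: -0.0003
grasp_force: 1.7
```

```bash
python3 - <<'E'
from h import *
s=manip.read_state(); print({k:np.round(s[k],4).tolist() for k in ["time_s","joints","ee_pos","tool_rot","contact_force"]})
im=manip.camera("wrist"); im2=manip.camera("scene")
z=cv2.resize(im2[190:290,350:450],(400,400),interpolation=cv2.INTER_CUBIC)
w=cv2.resize(im[100:350,250:500],(400,400),interpolation=cv2.INTER_CUBIC)
cv2.imwrite("pics/p3.png",np.hstack([w,z])[:,:,::-1])
E
```

```text
{'time_s': 5.85, 'joints': [0.2784, 0.5784, 0.9837, 0.0008, 1.5798, 0.667], 'ee_pos': [0.5881, 0.2905, 0.2224], 'tool_rot': [-3.1409, -0.0004, 1.1822], 'contact_force': [-1.6923, 2.2608, 1.1247]}
```

View pics/p3.png

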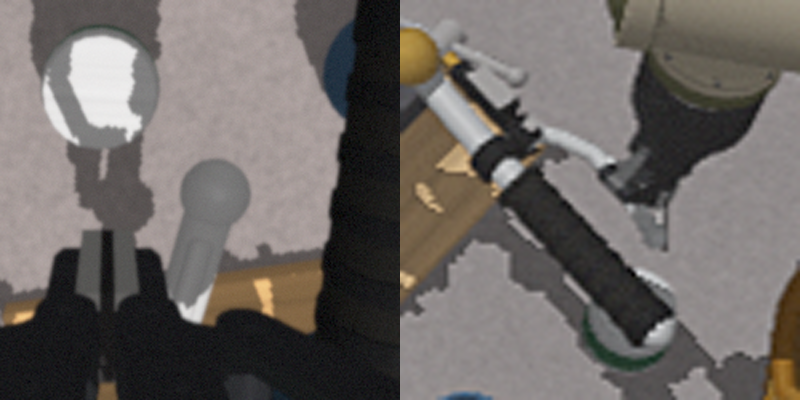

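The left of the picture shows the finger backs against the front of the left blade, just inboard of the ball at crop pixel (215,195). The right of it confirms they are clear of the grip. Contact force is about 2.4 N, so I'll keep pressing.

Call:
{"name": "arm_command", "arguments": {
  "moves": [0.001, 0.003, 0, 0, 0, 0, 0.001, 0.003, 0, 0, 0, 0, 0.001, 0.003, 0, 0, 0, 0, 0.001, 0.003, 0, 0, 0, 0, 0.001, 0.003, 0, 0, 0, 0, 0, 0, 0, 0, 0, 0]
}}

```text
time_s: 6.7
ee_pos: [0.6042, 0.289, 0.2221]
tool_rot: [-3.141, 0.0, 1.182]
contact_force: [-5.3, 1.2, 0.2]
grip_width: 0.0002
grasp_force: 1.9
```

Call:
{"name": "arm_command", "arguments": {
  "moves": [0, 0.002, 0, 0, 0, 0, 0, 0.002, 0, 0, 0, 0, 0, 0, 0, 0, 0, 0]
}}

```text
time_s: 7.08
ee_pos: [0.6078, 0.2877, 0.2222]
tool_rot: [-3.141, -0.0, 1.182]
contact_force: [-3.7, 2.9, 1.2]
grip_width: -0.0
grasp_force: 2.4
```

Call:
{"name": "arm_command", "arguments": {
  "moves": [0, 0.002, 0, 0, 0, 0, 0, 0, 0, 0, 0, 0]
}}

```text
time_s: 7.32
ee_pos: [0.6096, 0.287, 0.2222]
tool_rot: [-3.141, -0.0, 1.182]
contact_force: [-4.6, 2.8, -0.2]
grip_width: -0.0004
grasp_force: 2.6
```

Call:
{"name": "arm_command", "arguments": {
  "moves": [0, 0.0015, 0, 0, 0, 0, 0, 0, 0, 0, 0, 0]
}}

```text
time_s: 7.58
ee_pos: [0.6106, 0.2866, 0.2222]
tool_rot: [-3.141, -0.0, 1.182]
contact_force: [-4.9, 3.6, 0.0]
grip_width: -0.0002
grasp_force: 3.1
```

Call:
{"name": "arm_command", "arguments": {
  "moves": [0, 0.001, 0, 0, 0, 0, 0, 0, 0, 0, 0, 0]
}}

```text
time_s: 7.82
ee_pos: [0.6109, 0.2865, 0.2222]
tool_rot: [-3.139, 0.0, 1.183]
contact_force: [-7.9, 4.0, 0.1]
grip_width: 0.0001
grasp_force: 4.4
```

Call:
{"name": "arm_command", "arguments": {
  "moves": [0, 0.001, 0, 0, 0, 0, 0, 0, 0, 0, 0, 0]
}}

```text
time_s: 8.07
ee_pos: [0.6112, 0.2864, 0.2222]
tool_rot: [-3.138, 0.001, 1.183]
contact_force: [-11.6, 5.5, 0.8]
grip_width: -0.0002
grasp_force: 5.7
```

Call:
{"name": "arm_command", "arguments": {
  "moves": [0, 0.001, 0, 0, 0, 0, 0, 0, 0, 0, 0, 0]
}}

```text
time_s: 8.32
ee_pos: [0.6114, 0.2863, 0.2222]
tool_rot: [-3.136, 0.001, 1.184]
contact_force: [-14.5, 6.2, 1.3]
grip_width: 0.0001
grasp_force: 7.1
```

The TCP has stalled and the force climbs about 4 N per mm, so the left lever is on its stop. I'll hold briefly, then release.

Call:
{"name": "arm_command", "arguments": {
  "moves": [0, 0, 0, 0, 0, 0, 0, 0, 0, 0, 0, 0, -0.001, -0.008, 0, 0, 0, 0, -0.002, -0.008, 0, 0, 0, 0, -0.002, -0.01, 0, 0, 0, 0, 0, -0.015, 0, 0, 0, 0, 0, -0.02, 0, 0, 0, 0, 0, -0.02, -0.02, 0, 0, 0, 0, 0, -0.03, 0, 0, 0, 0, 0, -0.03, 0, 0, 0]
}}

```text
time_s: 9.57
ee_pos: [0.5364, 0.3114, 0.3052]
tool_rot: [3.139, -0.001, 1.182]
contact_force: [-0.0, 0.9, -0.2]
grip_width: -0.0001
grasp_force: 0.0
```

```bash
python3 - <<'E'
from h import *
s=manip.read_state(); print({k:np.round(s[k],4).tolist() for k in ["time_s","joints","ee_pos","tool_rot","contact_force"]})
m=manip.camera_model("wrist");im=manip.camera("wrist")
cv2.imwrite("pics/w4.png",im[:,:,::-1])
for q in [(.619,.3035,.235)]: print(proj(m,q))
E
```

```text
{'time_s': 9.575, 'joints': [0.3356, 0.4749, 0.934, -0.0006, 1.7302, 0.7243], 'ee_pos': [0.5364, 0.3114, 0.3052], 'tool_rot': [3.1392, -0.0012, 1.182], 'contact_force': [-0.0206, 0.8717, -0.2487]}
(np.float64(446.67323639967105), np.float64(175.43821227680556))
```

View pics/w4.png

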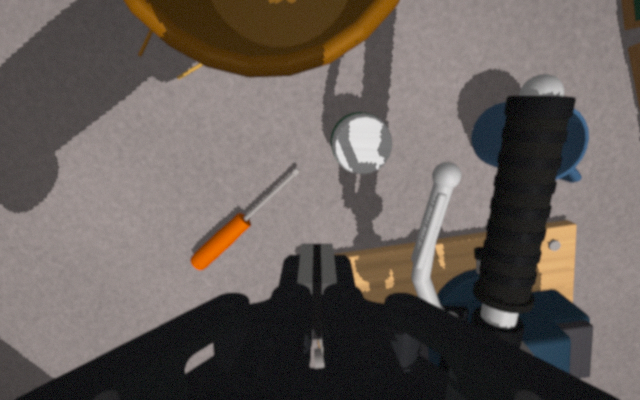

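The left ball is at (446,176), where my rest measurement projects to, so the lever has sprung right back. Next, the right side.

Call:
{"name": "arm_command", "arguments": {
  "moves": [-0.04, -0.02, 0, 0, 0, 0, -0.05, -0.02, 0, 0, 0, 0, -0.05, 0.01, 0, 0, 0, 0, -0.05, 0.017, 0, 0, 0, 0, -0.05, 0.017, 0, 0, 0, 0, -0.05, 0.017, 0, 0, 0, 0, -0.05, 0.017, 0, 0, 0, 0, -0.05, 0.017, 0, 0, 0, 0, -0.05, 0.017, 0, 0, 0, 0, -0.05, 0.016, 0, 0, 0, 0, -0.007, 0.016, 0, 0, 0, 0, 0, 0, 0, 0, 0, 0]
}}

```text
time_s: 11.12
ee_pos: [0.4448, -0.1888, 0.3031]
tool_rot: [3.14, 0.001, 1.18]
contact_force: [-0.2, 0.1, -1.1]
grip_width: 0.0001
grasp_force: 0.0
```

Call:
{"name": "arm_command", "arguments": {
  "moves": [0, 0, 0, 0, 0, -7.8, 0, 0, 0, 0, 0, -7.8, 0, 0, 0, 0, 0, -7.7, 0, 0, 0, 0, 0, 0]
}}

```text
time_s: 11.62
ee_pos: [0.4444, -0.1871, 0.3031]
tool_rot: [3.141, 0.001, 1.589]
contact_force: [-0.1, 0.2, -0.1]
grip_width: 0.0002
grasp_force: 0.0
```

```bash
python3 - <<'E'
from h import *
s=manip.read_state(); print({k:np.round(s[k],4).tolist() for k in ["time_s","joints","ee_pos","tool_rot","contact_force"]})
m=manip.camera_model("wrist");im=manip.camera("wrist")
cv2.imwrite("pics/w5.png",im[:,:,::-1]); print(m)
print(proj(m,(.517,-.213,.235)),proj(m,(.509,-.189,.235)))
for l in ["brake_right","blade_right","handlebar"]:
    print(l,[(np.round(d["xyz"],3).tolist(),round(d["confidence"],2)) for d in manip.spot_in("wrist",l)[:2]])
E
```

```text
{'time_s': 11.625, 'joints': [-0.6445, 0.2142, 1.332, -0.0002, 1.5943, -0.6622], 'ee_pos': [0.4444, -0.1871, 0.3031], 'tool_rot': [3.1408, 0.0009, 1.5885], 'contact_force': [-0.131, 0.2116, -0.068]}
{'fovy': 59.011096621771586, 'cx': 316.6021700986815, 'cy': 198.96919520924564, 'position': array([ 0.44249691, -0.11587191,  0.44584181]), 'attitude': array([-2.83256319e-01,  9.37877214e-05,  1.67045612e-02])}
(np.float64(428.6428407903189), np.float64(253.55922481150742)) (np.float64(419.99623523342495), np.float64(218.51925751840662))
brake_right [([0.507, -0.143, 0.243], 0.93)]
blade_right [([0.51, -0.148, 0.245], 0.93), ([0.775, -0.241, 0.008], 0.28)]
handlebar [([0.552, -0.142, 0.247], 0.79)]
```

View pics/w5.png

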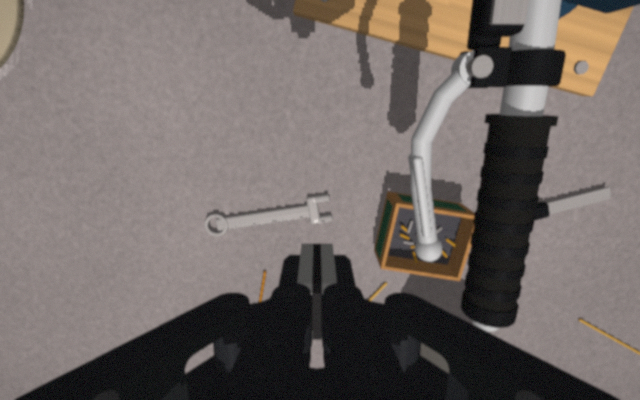

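The wrist picture shows the right ball at (429,250), the blade's front edge at about (417,213), the pivot bolt at (480,66), and the grip axis from (516,125) to (490,315).

```bash
python3 - <<'E'
from h import *
m=manip.camera_model("wrist"); P=lambda u,v,z=.235:back(m,u,v,z)[:2]
a,b=P(517,125),P(490,315); u=(b-a)/np.linalg.norm(b-a); n=np.array([-u[1],u[0]])
print(a,b,n,np.degrees(np.arctan2(n[1],n[0])))
for q in [(429,250),(417,213),(412,160),(480,66)]: print(q,np.round(P(*q),4),np.dot(a-P(*q),n),np.dot(P(*q)-P(429,250),u))
E
```

```text
[ 0.55995993 -0.13092078] [ 0.56362475 -0.25862626] [0.99958848 0.02868567] 1.6437932990488668
(429, 250) [ 0.5168 -0.211 ] 0.04540982544163239 0.0
(417, 213) [ 0.5067 -0.1859] 0.054828905423164175 -0.025338510095769297
(412, 160) [ 0.5005 -0.1525] 0.06003728701129219 -0.058937987899973024
(480, 66) [ 0.5337 -0.099 ] 0.02534042653652372 -0.11146428155292999
```

Call:
{"name": "arm_command", "arguments": {
  "moves": [0, 0, 0.02, 0, 0, 0, 0, 0, 0.02, 0, 0, 0, 0, 0, 0.02, 0, 0, 0, 0, 0, 0.021, 0, 0, 0, 0, 0.015, 0, 0, 0, 0, 0, 0.015, 0, 0, 0, 0, 0, 0.01, 0, 0, 0, 0, 0, 0, 0, 0, 0, 0]
}}

```text
time_s: 12.82
ee_pos: [0.4855, -0.1874, 0.2215]
tool_rot: [3.141, 0.0, 1.589]
contact_force: [-0.3, -0.6, -1.0]
grip_width: 0.0001
grasp_force: 0.0
```

Call:
{"name": "arm_command", "arguments": {
  "moves": [0, 0.003, 0, 0, 0, 0, 0, 0.003, 0, 0, 0, 0, -0.001, 0.003, 0, 0, 0, 0, -0.001, 0.003, 0, 0, 0, 0, -0.001, 0.003, 0, 0, 0, 0, 0, 0, 0, 0, 0, 0]
}}

```text
time_s: 13.58
ee_pos: [0.4997, -0.1902, 0.2212]
tool_rot: [-3.141, -0.0, 1.588]
contact_force: [-2.3, -0.2, 0.4]
grip_width: 0.0003
grasp_force: 1.4
```

Call:
{"name": "arm_command", "arguments": {
  "moves": [-0.001, 0.003, 0, 0, 0, 0, -0.001, 0.003, 0, 0, 0, 0, 0, 0.002, 0, 0, 0, 0, 0, 0, 0, 0, 0, 0]
}}

```text
time_s: 14.08
ee_pos: [0.5078, -0.1922, 0.2212]
tool_rot: [-3.141, 0.0, 1.588]
contact_force: [-4.5, -0.4, -1.1]
grip_width: 0.0003
grasp_force: 2.0
```

Call:
{"name": "arm_command", "arguments": {
  "moves": [0, 0.002, 0, 0, 0, 0, 0, 0.002, 0, 0, 0, 0, 0, 0, 0, 0, 0, 0]
}}

```text
time_s: 14.45
ee_pos: [0.5118, -0.1923, 0.2213]
tool_rot: [-3.141, 0.001, 1.588]
contact_force: [-4.8, -2.9, 0.5]
grip_width: 0.0003
grasp_force: 2.6
```

Call:
{"name": "arm_command", "arguments": {
  "moves": [0, 0.0015, 0, 0, 0, 0, 0, 0, 0, 0, 0, 0]
}}

```text
time_s: 14.7
ee_pos: [0.5132, -0.1923, 0.2213]
tool_rot: [-3.141, 0.001, 1.588]
contact_force: [-4.7, -3.0, -0.4]
grip_width: 0.0002
grasp_force: 2.8
```

Call:
{"name": "arm_command", "arguments": {
  "moves": [0, 0.0015, 0, 0, 0, 0, 0, 0, 0, 0, 0, 0]
}}

```text
time_s: 14.95
ee_pos: [0.5147, -0.1923, 0.2213]
tool_rot: [-3.141, 0.001, 1.588]
contact_force: [-3.9, -2.7, -1.4]
grip_width: 0.0001
grasp_force: 2.9
```

Call:
{"name": "arm_command", "arguments": {
  "moves": [0, 0.001, 0, 0, 0, 0, 0, 0, 0, 0, 0, 0]
}}

```text
time_s: 15.2
ee_pos: [0.5157, -0.1923, 0.2213]
tool_rot: [-3.141, 0.001, 1.588]
contact_force: [-5.1, -2.7, -0.6]
grip_width: 0.0
grasp_force: 2.9
```

Call:
{"name": "arm_command", "arguments": {
  "moves": [0, 0.001, 0, 0, 0, 0, 0, 0, 0, 0, 0, 0]
}}

```text
time_s: 15.45
ee_pos: [0.5162, -0.1923, 0.2212]
tool_rot: [-3.14, 0.001, 1.588]
contact_force: [-7.9, -3.5, -0.3]
grip_width: -0.0
grasp_force: 4.1
```

Call:
{"name": "arm_command", "arguments": {
  "moves": [0, 0.001, 0, 0, 0, 0, 0, 0, 0, 0, 0, 0]
}}

```text
time_s: 15.7
ee_pos: [0.5165, -0.1923, 0.2212]
tool_rot: [-3.138, 0.001, 1.588]
contact_force: [-11.8, -4.3, 0.9]
grip_width: -0.0002
grasp_force: 5.8
```

Call:
{"name": "arm_command", "arguments": {
  "moves": [0, 0.001, 0, 0, 0, 0, 0, 0, 0, 0, 0, 0]
}}

```text
time_s: 15.95
ee_pos: [0.5168, -0.1923, 0.2211]
tool_rot: [-3.136, 0.0, 1.588]
contact_force: [-14.9, -3.7, 2.6]
grip_width: -0.0003
grasp_force: 7.6
```

It stalls at the right stop with about 15 N, the same signature as on the left. I'll hold, check once, and hand in if all is clear.

Call:
{"name": "arm_command", "arguments": {
  "moves": [0, 0, 0, 0, 0, 0, 0, 0, 0, 0, 0, 0, 0, 0, 0, 0, 0, 0, 0, 0, 0, 0, 0, 0]
}}

```text
time_s: 16.45
ee_pos: [0.5168, -0.1923, 0.2211]
tool_rot: [-3.136, 0.0, 1.588]
contact_force: [-15.2, -3.6, 2.3]
grip_width: 0.0001
grasp_force: 7.6
```

```bash
python3 - <<'E'
from h import *
im=manip.camera("wrist"); im2=manip.camera("scene")
cv2.imwrite("pics/p6.png",np.hstack([cv2.resize(im[100:350,250:500],(400,400)),cv2.resize(im2[110:290,245:425],(400,400),interpolation=cv2.INTER_CUBIC)])[:,:,::-1])
E
```

```text
(no output)
```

View pics/p6.png

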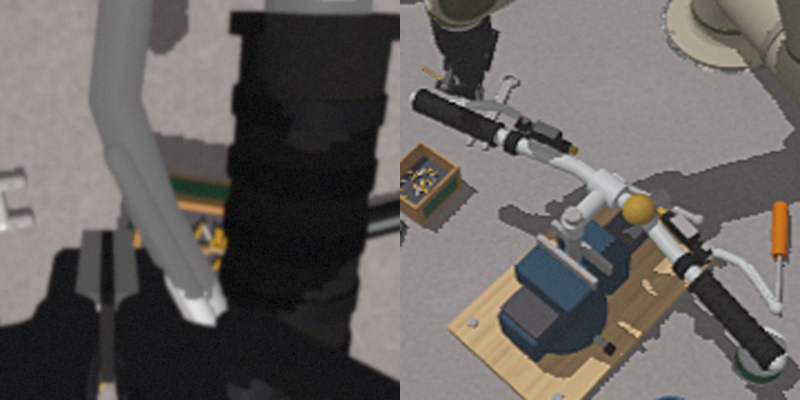

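The right blade is swung in with the fingers on its front face (crop pixel ~(150,270)). On the right side of the picture, the left lever is out at rest, with its ball at (775,305).

```bash
python3 -c "
from workcell import manip
print(manip.sign_off())"
```

```text
the job is handed in; nothing more can be done
None
```

I pressed the left lever to its stop and it sprang right back out; the right lever is now held against its stop with about 15 N, and the job is handed in. The stops were judged from the arm stalling as the force rose, since the joint angles can't be read; the hand-in returned no verdict.

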